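# Feeler-gauge check of two locker lids

## Task

One of the two sloping-front lockers has a proper gap between its lids, the other is too tight. Take the orange-handled feeler gauge out of its stand, try its blade gently in the gaps without forcing it, and leave it standing in the gap that it enters all the way, with its guard down on the lids; then slide the red bolt on top of that same locker fully home. Leave the other locker's bolt alone and do not disturb the jar, the mug or the roll of tape.

Things in the scene. Friction and masses are not known exactly. Their poses are not given: they have to be found in the camera images.
- gauge_grip (a point): Middle of the feeler gauge's orange handle: 18 mm (x) by 22 mm (y) by 62 mm (z, its long axis, pointing away from the blade); the handle's top is 26 mm above this point, its foot 36 mm below. The whole gauge weighs about 90 g. At the start it stands upright in its stand, blade down in the slot, guard resting on the block, this point 100 mm above the counter.
- gauge: The feeler gauge; origin at the underside of its dark guard plate (26 mm x by 36 mm y, 4 mm thick), 40 mm below gauge_grip along the gauge's z. From there the steel blade runs down: 4 mm thick (x), 30 mm wide (y), 40 mm long.
- gauge_tip (a point): Centre of the square-cut lower end of the gauge's blade, 80 mm below gauge_grip along the gauge's own z; same axes as the gauge.
- stand_top (a point): Centre of the top of the gauge's stand, a fixed grey block 50 mm (x) by 60 mm (y), 60 mm tall, with a slot 9 mm (x) by 44 mm (y) nearly to its foot. Its y axis runs along the slot.
- locker_a: A sloping-front bench locker, white with two navy lids; fixed. Origin: centre of its underside on the counter, x to its rear, z up. 170 mm wide (y), from 120 mm in front of the origin to 120 mm behind it. Flat roof 138 mm high from x = 41 to 119 mm; before it the lids slope down 25 degrees towards the front. One locker's gap takes the blade, the other's jams it; try them to tell.
- locker_b: Another sloping-front bench locker, white with two navy lids; fixed. Origin: centre of its underside on the counter, x to its rear, z up. 170 mm wide (y), from 120 mm in front of the origin to 120 mm behind it. Flat roof 138 mm high from x = 41 to 119 mm; before it the lids slope down 25 degrees towards the front. One locker's gap takes the blade, the other's jams it; try them to tell.
- gap_a (a point): Middle of the mouth of locker_a's level gap between its lids, at the lids' surface, 100 mm up, at x = -30 mm of the locker. z points square out of the lids (25 deg from vertical, to the locker's front), y along the gap (170 mm long), x up the slope. Bevelled mouth 18 mm wide, narrowing in 10 mm to 9 mm; then, good: 9 mm wide to 50 mm deep; tight: under 2 mm, so the blade stops 10 mm down (push slowly, at about 20 mm/s: a knock of 100 N is forcing it).
- gap_b (a point): Middle of the mouth of locker_b's level gap between its lids, at the lids' surface, 100 mm up, at x = -30 mm of the locker. z points square out of the lids (25 deg from vertical, to the locker's front), y along the gap (170 mm long), x up the slope. Bevelled mouth 18 mm wide, narrowing in 10 mm to 9 mm; then, good: 9 mm wide to 50 mm deep; tight: under 2 mm, so the blade stops 10 mm down (push slowly, at about 20 mm/s: a knock of 100 N is forcing it).
- bolt_a (a joint): Red sliding bolt on the roof of locker_a. Travel in m: 0 to 0.02 at the start (open), 0.06 fully home against a stop. Slides level along the locker's +y; about 1.5 N of friction plus a little drag; stays where it is left.
- bolt_b (a joint): Red sliding bolt on the roof of locker_b. Travel in m: 0 to 0.02 at the start (open), 0.06 fully home against a stop. Slides level along the locker's +y; about 1.5 N of friction plus a little drag; stays where it is left.
- bolt_a_top (a point): Top centre of that bolt's red grip, 192 mm above the counter, 75 mm behind locker_a's origin; moves with the bolt (y = -30 mm of the locker at 0, +30 mm fully home). Grip: 28 mm (x) by 20 mm (y), 40 mm tall, on an aluminium track 40 mm (x) by 110 mm (y) whose top is 152 mm up. Can be pushed on its side with shut fingers.
- bolt_b_top (a point): Top centre of that bolt's red grip, 192 mm above the counter, 75 mm behind locker_b's origin; moves with the bolt (y = -30 mm of the locker at 0, +30 mm fully home). Grip: 28 mm (x) by 20 mm (y), 40 mm tall, on an aluminium track 40 mm (x) by 110 mm (y) whose top is 152 mm up. Can be pushed on its side with shut fingers.
- jar_mid (a point): Middle of a clear jar with a blue cap, 70 mm across, 110 mm tall, loose. Leave alone.
- mug_mid (a point): Middle of a white mug, 80 mm across, 90 mm tall, loose. Leave alone.
- tape_mid (a point): Middle of a roll of red tape lying flat, 96 mm across, 25 mm tall, loose. Leave alone.
Mind the look-alikes: they are no part of the job. Leave any purple look-alike of the part that bears stand_top alone.

How it is judged:
By the outcome, as a careful person would: the job done as asked, in the order asked, and still so for the second after the job is handed in, with the robot touching nothing.
It also fails if it takes over 67 s, if anything falls off the work surface, if the arm or the gripper's body presses on something with over 40 N, if the wrist force passes 120 N, or if a joint passes its speed limit or range.

## Robot

A 6-joint arm with a two-finger parallel gripper is mounted at the origin on the work surface. World frame = base frame: x ahead of the robot, y to its left, z up, the work surface at z = 0. Lengths are in m, angles in degrees, forces in N, time in s.
With the tool pointing down it reaches from about 0.375 to 0.9 m from the base axis. Payload 3.1 kg.
Tool frame: the origin (TCP) lies midway between the tips of the shut fingers; the grasp point (between the pads) lies 19 mm behind it; z points along the fingers, y is the direction in which the jaws open and shut (so a half turn about z gives the same grasp; the last joint's range is limited). The gripper opens to 87 mm and grips with 3 to 60 N. Pads are 19 mm wide; open, the fingers measure 117 mm over their backs; the gripper's body (75 mm by 190 mm) begins 51 mm behind the grasp point.
Start: joints at [-82.764, 30.224, 82.088, -0, 67.689, -10.227], TCP at [0.188, -0.596, 0.223] pointing down, gripper open.
Joint ranges: [-176.69, 176.69], [-43.24, 126.21], [12.49, 139.97], [-82, 262], [0, 151.66], [-163.58, 163.58]. Speed limits (degrees/s): [159.86, 159.86, 180, 180, 180, 180].

## Interface

Orientations are given as a 3x3 rotation matrix whose columns are the frame's x, y, z axes.
In Python, from rig import status, vision, bot, models gives the robot as it stands.
- The arm moves only by the tool send_rows, never from a script. Its argument "moves" is a list of rows, each a list of 7 numbers: the shift along the tool's x, y, z in units of 25 mm (1.0 is 25 mm), then the turn, a rotation vector about the tool's x, y, z in units of 10 degrees (1.0 is 10 degrees), then the closure, from -1 (fully open) to 1 (shut), so that 0 is half open. In form: [[dx, dy, dz, rx, ry, rz, hand], ...]. A call has 1 to 12 rows; each row shifts and turns the commanded pose from where the row before left it, along the tool's axes as they then stand; what a row does not reach is not made up. A row lasts 1/8 s, in which the tool goes at most 62.5 mm and 10.7 degrees, less where a joint would pass 70% of its speed; a pose out of reach is approached as far as the arm can. A call is refused whole if a number of a shift passes 1 or a number of a turn 1, either way. A call with a gripper value outside its range is refused whole. The fingers move at their own pace and stop on an object; the grip force is fixed at half the most. Time passes only in rows, so rows that do not move let the fingers close. It gives the time, the measured TCP pose, the force and the opening at its end, in the units of the state.
- status.read_state(): the state, without advancing time (a new reading comes with each control period).
- vision.capture(name): name is "side" or "top" or "wrist"; returns a dict with "img" (420x560x3 uint8, red, green, blue), "depth" (420x560 float32, m along the optical axis (not along the pixel's ray), 0 where there is no reading), "fx", "fy", "cx", "cy" (pixels), "pose" (4x4, takes a point from camera to world coordinates); the wrist camera has in their place "hand_eye" (4x4, takes a point from camera to tool coordinates, whose origin is the TCP and whose axes are the flange's). Camera axes: x right, y up, looking along -z (the intrinsics and any distortion apply to the point x, -y, -z); pixel columns grow to the right and rows downward; lengths in m; the calibration is good to about 2 mm. A picture is of the moment at which its call begins: read the wrist's pose just before it.
- bot.hand_in(): hands the job in, once; it reports no verdict.
Trained networks look in the newest picture that a camera, given by its name, has taken for a name from the list of things; names that differ only in an ending like _2 or _b are one class to them, and where a whole thing is asked for, a point or a joint stands for the part that bears it (a point fixed in the world has none). Each returns a list of dicts, best first, with "confidence" (0 to 1); they miss things now and then, are a little off and sometimes report something else, mostly with a low value. They report only what shows in the picture. A call takes as long as a camera call. They do not tell look-alikes from the thing itself.
- models.masks_of(camera, name): "mask" (420x560 bool, what is visible of it) and "extent" ([left, top, right, bottom] in pixels, round what is visible of it).
- models.landmark_of(camera, name): "point" ([column, row] in pixels: a listed point, or the origin of a listed thing).
The state is a dict: "time_s": time; "joint_positions": joint angles; "qvel": joint speeds; "tau": joint torques, N m; "position": TCP position; "tcp_rot": TCP orientation; "force": force on the tool from outside, world axes, zero at the start; "moment": the same for the moment, N m; "opening": opening from 0.0 (shut) to 1.0 (fully open).
Only numpy, scipy, OpenCV 4.12 (cv2) and the standard library are available. Lean on these libraries where they do the work, as an engineer would, in place of code of your own. Each camera call takes 0.05 s, during which the arm holds its last target.

## Working session

There is one attempt and no reset: what is moved stays moved. The work goes in short steps, Python scripts to look and compute and a tool call to move; the robot and the scene stay as the last step left them, time stands still between calls to the robot, and variables do not carry over. Pictures are saved under pics/ and viewed, and the job is handed in when it is done.

Besides the shell and the picture viewer there is one more tool, called after "Request:" as a command line: name --pt "numbers of a row" for each row, then --argument value for the rest. send_rows: Moves the arm, as the interface text tells. Its arguments: {"type":"object","properties":{"moves":{"type":"array"}},"required":["moves"]}

```bash
ls; mkdir -p pics; python3 - <<'E'
from rig import status, vision, bot, models
import cv2
print(status.read_state())
for n in ("side","top"):
    c=vision.capture(n); cv2.imwrite(f"pics/{n}0.png",c["img"][:,:,::-1])
    print(n,c["fx"],c["fy"],c["cx"],c["cy"],c["pose"],[k for k in c])
    for t in ["gauge","gauge_grip","gauge_tip","stand_top","locker_a","gap_a","bolt_a_top","jar_mid","mug_mid","tape_mid"]:
        print(t,[(round(d["confidence"],2),[round(float(x)) for x in d["point"]]) for d in models.landmark_of(n,t)])
E
```

```text
pics
{'time_s': 0.0, 'joint_positions': array([-8.27631532e+01,  3.02795515e+01,  8.21560600e+01, -4.14346016e-04,
        6.76873720e+01, -1.02292637e+01]), 'qvel': array([-0.02949657, -0.06857012,  0.03446761,  0.01939843,  0.02958607,
        0.01153277]), 'tau': array([-5.67322513e-04, -4.40046394e+01, -1.76589417e+01,  6.33421121e-02,
        5.82394504e-02, -1.68278493e-04]), 'position': array([ 0.18750184, -0.59545514,  0.22156715]), 'tcp_rot': array([[ 9.53893872e-01,  3.00143974e-01, -2.77029888e-04],
       [ 3.00143868e-01, -9.53891570e-01,  2.12852404e-03],
       [ 3.74607189e-04, -2.11353486e-03, -9.99997696e-01]]), 'force': array([0.07216803, 0.4418095 , 0.24622295]), 'moment': array([ 0.02397523, -0.02278634, -0.01757329]), 'opening': 0.9977278881293393}
side 447.13786572374534 447.13786572374534 279.4233023916411 207.46807045548059 [[-0.76360861  0.46375042 -0.44926323  0.01916461]
 [-0.6456285  -0.53967116  0.54029518  0.64264553]
 [ 0.00810771  0.70263119  0.71150803  0.95901695]
 [ 0.          0.          0.          1.        ]] ['img', 'depth', 'fx', 'fy', 'cx',
[... 538 characters left out ...]
673310193 [[-0.02779306  0.98831086 -0.14989726  0.3990858 ]
 [-0.99961284 -0.02728189  0.00546588 -0.00932369]
 [ 0.0013125   0.14999114  0.98868647  1.21266042]
 [ 0.          0.          0.          1.        ]] ['img', 'depth', 'fx', 'fy', 'cx', 'cy', 'pose']
gauge [(0.56, [282, 230])]
gauge_grip [(0.55, [279, 220])]
gauge_tip [(0.7, [442, 261])]
stand_top [(0.83, [279, 227]), (0.69, [303, 262]), (0.68, [222, 281]), (0.67, [345, 289]), (0.63, [257, 281])]
locker_a [(0.88, [219, 213]), (0.62, [354, 216])]
gap_a [(0.93, [214, 223]), (0.79, [361, 220]), (0.17, [357, 215])]
bolt_a_top [(0.58, [209, 181])]
jar_mid [(0.57, [274, 167])]
mug_mid [(0.68, [129, 252])]
tape_mid [(0.82, [443, 263])]
```

View pics/side0.png

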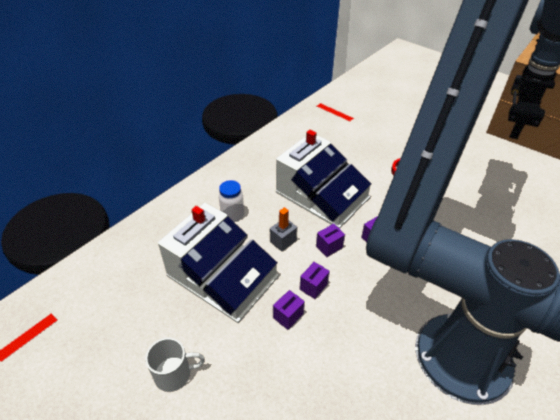

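View pics/top0.png

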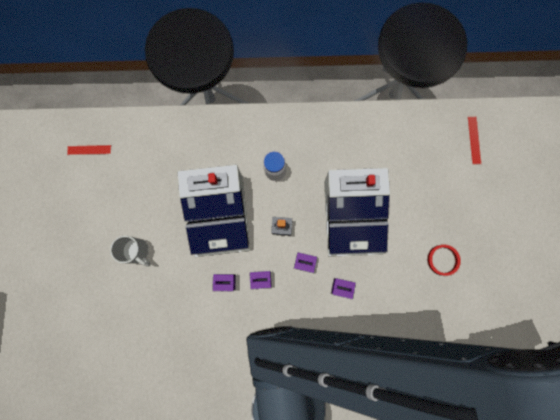

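The grey stand holding the orange handle is at top (282,226) and side (284,232). The only things it could be taken for are the purple blocks at top (224,283), (260,280), (306,262) and (343,288). The lockers are at top (214,210) and (358,210), with their red bolts at (212,179) and (371,181). I'm choosing the grey stand.

```bash
cat > h.py <<'E'
import numpy as np, cv2
from rig import status, vision, bot, models
def cloud(c,pose=None):
    P=c["pose"] if pose is None else pose
    d=c["depth"]; v,u=np.mgrid[0:d.shape[0],0:d.shape[1]]
    X=np.stack([(u-c["cx"])/c["fx"]*d,-(v-c["cy"])/c["fy"]*d,-d,np.ones_like(d)],-1)
    W=(X@P.T)[...,:3]; W[d==0]=np.nan
    return W
def wrist():
    s=status.read_state(); c=vision.capture("wrist")
    T=np.eye(4);T[:3,:3]=s["tcp_rot"];T[:3,3]=s["position"]
    c["pose"]=T@c["hand_eye"]; return s,c
def colors(img):
    h=cv2.cvtColor(img,cv2.COLOR_RGB2HSV); return h
def rect(pts):
    r=cv2.minAreaRect((pts[:,:2]*1000).astype(np.float32)); return r
E
python3 - <<'E'
from h import *
for n in("top","side"):
    c=vision.capture(n);W=cloud(c);h=colors(c["img"]).astype(int);H,S,V=h[...,0],h[...,1],h[...,2]
    z=W[...,2]
    near=(abs(W[...,1])<0.5)&(W[...,0]>0.4)&(W[...,0]<.85)
    orange=(H>6)&(H<18)&(S>180)&near
    print(n,"orange",orange.sum(),np.nanmedian(W[orange],0),np.nanmax(z[orange]))
    for sg in(1,-1):
        red=((H<5)|(H>175))&(S>160)&near&(sg*W[...,1]>0.03)&(z>.15)
        print("red",red.sum(),np.nanmedian(W[red],0),np.nanmax(z[red]))
        m=near&(z>.125)&(z<.148)&(W[...,1]*sg>.05)&(W[...,1]*sg<.4)
        m=cv2.morphologyEx(m.astype(np.uint8),cv2.MORPH_OPEN,np.ones((3,3)))>0
        p=W[m]; print("roof",len(p),np.median(p,0),rect(p))
        lock=near&(z>.03)&(z<.148)&(W[...,1]*sg>.06)&(W[...,1]*sg<.4)
        lock=cv2.morphologyEx(lock.astype(np.uint8),cv2.MORPH_OPEN,np.ones((5,5)))>0
        p=W[lock]; print("all",len(p),rect(p))
        gp=models.landmark_of(n,"gap_a")
    for g in gp[:2]:
        u,v=np.round(g["point"]).astype(int); print("gap",g["confidence"],np.nanmedian(W[v-2:v+3,u-2:u+3].reshape(-1,3),0))
E
```

```text
top orange 3 [0.52412489 0.00679963 0.11633165] 0.1174564334817989
red 64 [0.64872377 0.18695713 0.19143263] 0.19518219147242188
roof 1358 [0.63668116 0.20561664 0.1367621 ] ((647.4241943359375, 207.7696533203125), (97.85993957519531, 170.4233856201172), 4.4499831199646)
all 4610 ((577.7735595703125, 201.96975708007812), (236.29246520996094, 171.08551025390625), 5.074217796325684)
red 66 [ 0.63190627 -0.23564161  0.1906257 ] 0.19622496858416616
roof 1378 [ 0.61925076 -0.21114155  0.13679874] ((632.4471435546875, -215.44970703125), (94.92072296142578, 171.37515258789062), 0.6417847871780396)
all 4717 ((541.4237670898438, -180.55349731445312), (277.2576599121094, 242.24900817871094), 0.32114481925964355)
gap 0.96 [0.54365556 0.18807068 0.09234225]
gap 0.58 [ 0.52652154 -0.21860725  0.09234302]
side orange 145 [0.52559444 0.01628171 0.10496233] 0.12854622059634735
red 144 [0.64364237 0.19821909 0.18344763] 0.1950208456314143
roof 1446 [0.62726393 0.23159967 0.13606012] ((645.5228271484375, 210.6563720703125), (96.04668426513672, 172.23977661132812), 4.623946666717529)
all 6709 ((586.4812622070312, 170.06784057617188), (251.30909729003906, 243.2097930908203), 5.119464874267578)
red 103 [ 0.63006782 -0.22926349  0.17958367] 0.19513940856585965
roof 819 [ 0.61304953 -0.18123652  0.135496  ] ((630.2456665039062, -210.89645385742188), (95.21360778808594, 172.10231018066406), 0.296124130487442)
all 4574 ((517.6406860351562, -200.91595458984375), (224.5811004638672, 291.91986083984375), 75.60472106933594)
gap 0.97 [ 0.53352724 -0.2128647   0.08953697]
gap 0.56 [0.57091457 0.17709147 0.05238042]
```

```bash
cat >> h.py <<'E'
from scipy.spatial.transform import Rotation as R
np.set_printoptions(precision=4,suppress=True)
def plan(pos,rot,s=None):
    """remaining shift (units, in current tool axes) and rotvec units"""
    s=s or status.read_state()
    R0=s["tcp_rot"]; d=R0.T@(np.array(pos)-s["position"])/0.025
    rv=R.from_matrix(R0.T@rot).as_rotvec(degrees=True)/10
    print("shift",d,"turn",rv); return d,rv
def down(yaw): # tool x at yaw, pointing down
    y=np.radians(yaw); return np.array([[np.cos(y),np.sin(y),0],[np.sin(y),-np.cos(y),0],[0,0,-1.]])
E
python3 - <<'E'
from h import *
s,c=wrist(); print(c["hand_eye"],c["fx"],c["cx"],c["cy"])
plan([.44,.0,.38],down(0))
E
```

```text
[[ 0.0012  0.9693  0.246   0.0667]
 [ 1.     -0.0014  0.0008 -0.0007]
 [ 0.0011  0.246  -0.9693 -0.1627]
 [ 0.      0.      0.      1.    ]] 348.7358616293543 277.01221735082515 206.2442059588164
shift [ 16.7878 -19.7176  -6.2979] turn [ 0.0001 -0.      1.7463]
```

Request:
send_rows --pt "0 0 -1 0 0 0.9 -1" --pt "0 0 -1 0 0 0.85 -1" --pt "0.3 -1 -1 0 0 0 -1" --pt "0.5 -1 -1 0 0 0 -1" --pt "0.5 -1 -1 0 0 0 -1" --pt "0.5 -1 -1 0 0 0 -1" --pt "0.6 -1 -0.5 0 0 0 -1" --pt "0.6 -1 0 0 0 0 -1" --pt "0.6 -1 0 0 0 0 -1" --pt "0.6 -1 0 0 0 0 -1" --pt "0.6 -1 0 0 0 0 -1" --pt "0.6 -1 0 0 0 0 -1"

```text
time_s: 2.95
position: [0.3231, -0.3453, 0.3852]
tcp_rot: [[1.0, -0.001, 0.0], [-0.001, -1.0, -0.0], [0.0, 0.0, -1.0]]
force: [-0.3, -0.1, 0.1]
opening: 1.0
```

Request:
send_rows --pt "1 -1 0 0 0 0 -1" --pt "1 -1 0 0 0 0 -1" --pt "1 -1 0 0 0 0 -1" --pt "1 -1 0 0 0 0 -1" --pt "1 -1 0 0 0 0 -1" --pt "1 -0.6 0 0 0 0 -1" --pt "0.8 0 0 0 0 0 -1"

```text
time_s: 3.82
position: [0.4936, -0.2049, 0.3853]
tcp_rot: [[1.0, 0.001, 0.0], [0.001, -1.0, 0.0], [0.0, -0.0, -1.0]]
force: [-0.8, -0.9, -0.4]
opening: 1.003
```

```bash
python3 - <<'E'
from h import *
s,c=wrist(); print(s["position"]); cv2.imwrite("pics/w1.png",c["img"][:,:,::-1]); np.savez("w1.npz",**{k:c[k] for k in c})
E
```

```text
[ 0.4936 -0.2049  0.3853]
```

View pics/w1.png

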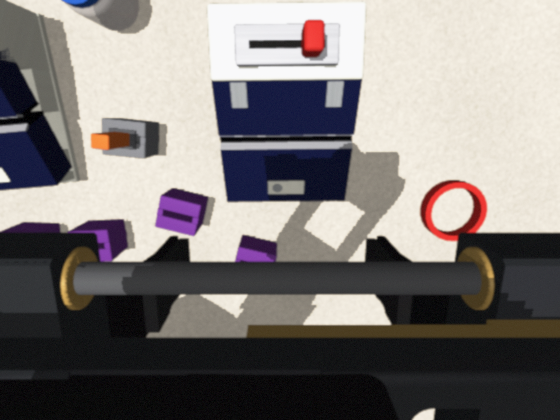

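The wrist view shows the right locker in full: roof at columns 208-365, gap along row 137, bolt at (313,38). The grey stand with the orange handle is at (125,138).

```bash
cat >> h.py <<'E'
def locker(c,guess):
    W=cloud(c); h=colors(c["img"]).astype(int);H,S,V=h[...,0],h[...,1],h[...,2]
    g=np.array(guess); near=(abs(W[...,0]-g[0])<.15)&(abs(W[...,1]-g[1])<.105)
    z=W[...,2]
    red=((H<5)|(H>175))&(S>160)&near&(z>.183)
    p=W[red]; 
    if len(p): print("bolt top",len(p),np.median(p,0),p.min(0),p.max(0))
    m=near&(z>.128)&(z<.146)
    m=cv2.morphologyEx(m.astype(np.uint8),cv2.MORPH_OPEN,np.ones((5,5)))>0
    p=W[m]; print("roof",len(p),p.min(0),p.max(0),np.median(p,0),rect(p))
    # slope: gap = blackest/deep depth residual to lid plane
    m=near&(z>.05)&(z<.13)
    p=W[m]; A=np.c_[p[:,:2],np.ones(len(p))]; w=np.ones(len(p),bool)
    for _ in range(20):
        q=np.linalg.lstsq(A[w],p[w,2],rcond=None)[0]; r=p[:,2]-A@q; w=abs(r)<.004
    n=np.array([-q[0],-q[1],1]);n/=np.linalg.norm(n)
    print("lid plane normal",n,"tilt",np.degrees(np.arccos(n[2])),"yaw",np.degrees(np.arctan2(-n[1],-n[0])),w.sum())
    deep=(r<-.006)&(p[:,2]>.03); pd=p[deep]
    print("deep",len(pd),np.sort(r[deep])[:10]); 
    # gap line: intersect plane with z=0.100
    print("z=.1 line: x at y=guess",(0.1-q[2]-q[1]*g[1])/q[0])
    return W,m,r,p
E
python3 - <<'E'
from h import *
c=dict(np.load("w1.npz")); W,m,r,p=locker(c,[.556,-.213])
np.set_printoptions(linewidth=200)
for u in(240,260,290,320,340):
    print(u);
    for v in range(128,150): print(v,W[v,u],c["img"][v,u])
E
```

```text
bolt top 635 [ 0.6332 -0.2375  0.1927] [ 0.5173 -0.2558  0.1831] [ 0.6473 -0.1629  0.5065]
roof 9244 [ 0.5873 -0.2996  0.1281] [ 0.6798 -0.1288  0.1457] [ 0.6317 -0.2129  0.1383] ((633.710693359375, -214.2843017578125), (91.36569213867188, 170.36207580566406), 0.762262225151062)
lid plane normal [-0.4218 -0.0067  0.9066] tilt 24.954401972251492 yaw 0.9031581288500985 13656
deep 1170 [-0.015  -0.015  -0.0149 -0.0148 -0.0146 -0.0146 -0.0146 -0.0143 -0.0143
 -0.0142]
z=.1 line: x at y=guess 0.5285052643612693
240
128 [ 0.5477 -0.1583  0.1096] [23 27 65]
129 [ 0.5465 -0.1582  0.1082] [21 26 64]
130 [ 0.5453 -0.1581  0.1076] [19 27 64]
131 [ 0.5441 -0.1581  0.1082] [25 30 66]
132 [ 0.5428 -0.158   0.1073] [20 28 65]
133 [ 0.5416 -0.1579  0.1063] [23 28 64]
134 [ 0.5403 -0.1577  0.1051] [55 56 80]
135 [ 0.5391 -0.1576  0.1047] [111 112 126]
136 [ 0.5379 -0.1576  0.1051] [136 137 145]
137 [ 0.536  -0.1563  0.0924] [79 79 84]
138 [ 0.5347 -0.1563  0.0928] [19 20 23]
139 [ 0.5334 -0.1561  0.0912] [2 2 5]
140 [ 0.5321 -0.1561  0.0913] [17 18 21]
141 [ 0.5308 -0.1559  0.0901] [62 61 64]
142 [ 0
[... 3352 characters left out ...]
0.2819  0.1062] [37 40 71]
134 [ 0.5406 -0.2821  0.1053] [67 68 85]
135 [ 0.5393 -0.2825  0.1033] [86 86 95]
136 [ 0.5376 -0.2843  0.0939] [49 48 52]
137 [ 0.5362 -0.285   0.0901] [13 12 14]
138 [ 0.535  -0.2849  0.0907] [5 5 8]
139 [ 0.5337 -0.285   0.0906] [23 23 25]
140 [ 0.5324 -0.285   0.0908] [73 73 75]
141 [ 0.5312 -0.2851  0.0909] [131 131 134]
142 [ 0.5298 -0.2854  0.0893] [175 175 179]
143 [ 0.5287 -0.2849  0.0924] [184 184 188]
144 [ 0.5274 -0.285   0.0923] [184 183 187]
145 [ 0.5263 -0.2847  0.0944] [184 183 186]
146 [ 0.5251 -0.2846  0.0955] [166 166 169]
147 [ 0.5238 -0.2847  0.095 ] [126 126 129]
148 [ 0.5227 -0.2845  0.0968] [85 86 93]
149 [ 0.5214 -0.2846  0.0963] [43 44 56]
```

Request:
send_rows --pt "0 -1 0 0 0 0 -1" --pt "0 -1 0 0 0 0 -1" --pt "0 -1 0 0 0 0 -1" --pt "0 -1 0 0 0 0 -1" --pt "0 -1 0 0 0 0 -1" --pt "0 -1 0 0 0 0 -1" --pt "0 -1 0 0 0 0 -1" --pt "0 -1 0 0 0 0 -1" --pt "0 -1 0 0 0 0 -1" --pt "0 -1 0 0 0 0 -1" --pt "0 -1 0 0 0 0 -1" --pt "0 -0.5 0 0 0 0 -1"

```text
time_s: 5.38
position: [0.4925, 0.0818, 0.3851]
tcp_rot: [[1.0, 0.0, -0.0], [0.0, -1.0, -0.0], [-0.0, 0.0, -1.0]]
force: [0.2, 0.1, 0.4]
opening: 0.999
```

```bash
python3 - <<'E'
from h import *
s,c=wrist(); print(s["position"]); cv2.imwrite("pics/w2.png",c["img"][:,:,::-1]); np.savez("w2.npz",**{k:c[k] for k in c})
W,m,r,p=locker(c,[.572,.203])
h=colors(c["img"]).astype(int);H,S,V=h[...,0],h[...,1],h[...,2]
near=(abs(W[...,0]-.525)<.06)&(abs(W[...,1]-.01)<.06)
o=near&(H>4)&(H<18)&(S>150); print("orange",o.sum(),np.nanmedian(W[o],0)); t=o&(W[...,2]>.12); print("top",t.sum(),W[t].mean(0),W[t].min(0),W[t].max(0),rect(W[t]))
g=near&(W[...,2]>.05)&(W[...,2]<.068); print("stand",g.sum(),rect(W[g]),np.median(W[g],0))
for n in ["gauge_grip","stand_top","gap_a"]:
  for d in models.landmark_of("wrist",n):
    u,v=np.round(d["point"]).astype(int); print(n,d["confidence"],(u,v),W[v,u])
for u in range(200,401,20):
    vs=[v for v in range(60,230) if abs(W[v,u,1]-.203)<.083 and .085<W[v,u,2]<.115]
    if vs:
        S0=np.array([W[v,u] for v in vs]); print(u)
        j=[(v,W[v,u].round(4),int(c["img"][v,u].astype(int).sum())) for v in vs if .51<W[v,u,0]<.57]
        # bright-edge extent
        b=[x for x in j if x[2]>300 or x[2]<60]
        if b: print("   ",b[0],b[-1])
E
```

```text
[0.4925 0.0818 0.3851]
bolt top 727 [0.6495 0.1888 0.1927] [0.4918 0.101  0.183 ] [0.6638 0.2    0.5031]
roof 7243 [0.5969 0.1218 0.128 ] [0.6816 0.297  0.1459] [0.6279 0.2125 0.1383] ((639.0266723632812, 209.24807739257812), (82.88241577148438, 174.33721923828125), 0.8020794987678528)
lid plane normal [-0.4201 -0.0393  0.9066] tilt 24.958175339266248 yaw 5.344577233007392 14403
deep 1781 [-0.1138 -0.1119 -0.1094 -0.109  -0.1087 -0.1071 -0.1058 -0.1055 -0.1044
 -0.1038]
z=.1 line: x at y=guess 0.5429829844985872
orange 347 [0.5333 0.0122 0.1261]
top 270 [0.532  0.0104 0.1374] [ 0.4877 -0.0018  0.1201] [0.5415 0.0684 0.5057] ((525.91748046875, 30.314151763916016), (46.654052734375, 62.562217712402344), 47.559444427490234)
stand 1212 ((532.2185668945312, 7.622922897338867), (60.2244873046875, 49.83705139160156), 84.25018310546875) [0.5373 0.0136 0.0607]
gauge_grip 0.62 (np.int64(334), np.int64(140)) [0.5333 0.0149 0.126 ]
stand_top 0.94 (np.int64(211), np.int64(250)) [0.3645 0.1826 0.0523]
stand_top 0.91 (np.int64(333), np.int64(138)) [0.5356 0.0163 0.1261]
stand_top 0.77 (np.int64(445), np.int64(265)) [0.5253 0.0427 0.4712]
stand_top 0.63 (np.int64(279), np.int64(244)) [0.3691 0.0796 0.0383]
stand_top 0.6 (np.int64(374), np.int64(212)) [ 0.4137 -0.0715  0.0124]
gap_a 0.88 (np.int64(510), np.int64(141)) [ 0.5301 -0.2182  0.0901]
gap_a 0.69 (np.int64(182), np.int64(130)) [0.5434 0.205  0.089 ]
200
    (127, array([0.5472, 0.1815, 0.0901]), 346) (134, array([0.5387, 0.1806, 0.096 ]), 442)
220
    (125, array([0.5497, 0.156 , 0.0883]), 334) (132, array([0.5412, 0.155 , 0.097 ]), 459)
240
    (124, array([0.551 , 0.1301, 0.0905]), 442) (131, array([0.5425, 0.1296, 0.0976]), 323)
```

View pics/w2.png

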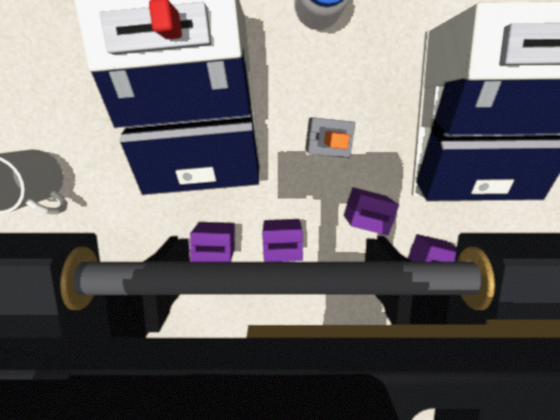

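```bash
python3 - <<'E'
from h import *
for f,g,yaw in(("w1.npz",[.529,-.2135],.85),("w2.npz",[.543,.2025],5.3)):
    c=dict(np.load(f)); W=cloud(c); y=np.radians(yaw); ex=np.array([np.cos(y),np.sin(y)]); ey=np.array([-np.sin(y),np.cos(y)])
    d=W[...,:2]-np.array(g); a=d@ex; b=d@ey; res=W[...,2]-.1-np.tan(np.radians(25))*a
    for bl,bh in((-.07,-.03),(-.03,.0),(0,.03),(.03,.07)):
        print(f,bl)
        m=(b>bl)&(b<bh)
        print([ (k,round(1000*np.nanmedian(res[m&(abs(a-k/1000)<.0006)]),1)) for k in range(-16,17,1) if (m&(abs(a-k/1000)<.0006)).any()])
    m=(abs(W[...,2]-.138)<.003)&(a>.07)&(a<.16)&(abs(b)<.1); bb=np.percentile(b[m],[1,99]); print("roof b",bb,"a",np.percentile(a[m],[1,99]))
c=dict(np.load("w2.npz")); W=cloud(c)
h=colors(c["img"]).astype(int);H,S,V=h[...,0],h[...,1],h[...,2]
o=(H>4)&(H<18)&(S>150)&(abs(W[...,0]-.53)<.03)&(abs(W[...,1]-.01)<.03)&(abs(W[...,2]-.126)<.003)
print(o.sum(),rect(W[o]),W[o].mean(0))
g=(W[...,2]>.056)&(W[...,2]<.064)&(abs(W[...,0]-.53)<.05)&(abs(W[...,1]-.01)<.05); print(rect(W[g]))
cv2.imwrite("pics/crop.png",cv2.resize(c["img"][90:190,280:400,::-1],None,fx=5,fy=5))
E
```

```text
w1.npz -0.07
[(-16, np.float64(405.5)), (-15, np.float64(405.1)), (-14, np.float64(404.5)), (-13, np.float64(388.8)), (-12, np.float64(389.2)), (-11, np.float64(397.4)), (-10, np.float64(395.6)), (-9, np.float64(383.0)), (-8, np.float64(382.4)), (-7, np.float64(381.7)), (-6, np.float64(380.5)), (-5, np.float64(378.6)), (-4, np.float64(375.7)), (-3, np.float64(376.7)), (-2, np.float64(379.4)), (-1, np.float64(378.8)), (0, np.float64(378.1)), (1, np.float64(369.7)), (2, np.float64(370.3)), (3, np.float64(-10.8)), (4, np.float64(-11.0)), (5, np.float64(-12.3)), (6, np.float64(-10.8)), (7, np.float64(-10.7)), (8, np.float64(-10.6)), (9, np.float64(-0.5)), (10, np.float64(0.0)), (11, np.float64(0.2)), (12, np.float64(0.0)), (13, np.float64(0.1)), (14, np.float64(0.2)), (15, np.float64(0.1)), (16, np.float64(-0.2))]
w1.npz -0.03
[(-16, np.float64(405.9)), (-15, np.float64(405.4)), (-14, np.float64(404.9)), (-13, np.float64(403.8)), (-12, np.float64(390.8)), (-11, np.float64(400.1)), (-10, np.float64(400.6)), (-9, np.float64(400.8)), (-8, np.float64(377.0)), (-7, np.float64(376.7)), (-6, np
[... 5001 characters left out ...]
 (-1, np.float64(-6.7)), (0, np.float64(-8.7)), (1, np.float64(-10.1)), (2, np.float64(-11.4)), (3, np.float64(-14.0)), (4, np.float64(-16.4)), (5, np.float64(-18.7)), (6, np.float64(-21.6)), (7, np.float64(-24.4)), (8, np.float64(-26.3)), (9, np.float64(-29.1)), (10, np.float64(-30.6)), (11, np.float64(-0.2)), (12, np.float64(-0.3)), (13, np.float64(-0.0)), (14, np.float64(-0.3)), (15, np.float64(0.1)), (16, np.float64(-0.5))]
roof b [-0.0869  0.0802] a [0.0728 0.1411]
254 ((532.8284301757812, 8.514374732971191), (20.43874168395996, 16.86690330505371), 83.95205688476562) [0.5329 0.0088 0.1263]
((532.2185668945312, 7.622922897338867), (60.2244873046875, 49.83705139160156), 84.25018310546875)
```

View pics/crop.png

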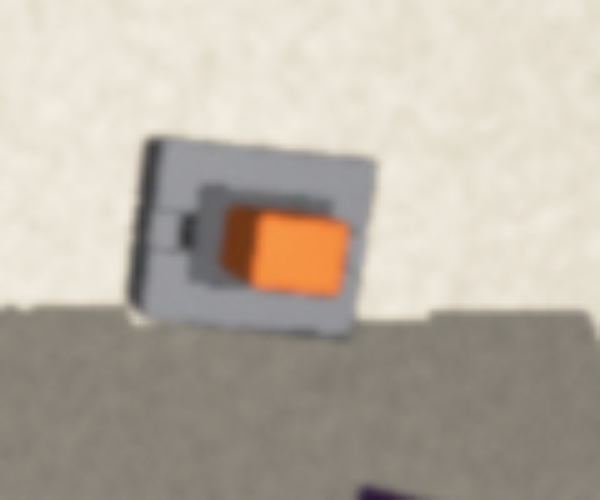

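Left gap reads about 30 mm deep, while the right has a floor about 10 mm down, so the left looks like the good one. The crop confirms the orange handle in the grey stand, yawed about -5.8°.

Request:
send_rows --pt "0.8 0.97 0 0 0 0 -1" --pt "0.8 0.97 -0.0 0 0 0 -1" --pt "0 0.97 0.8 0 0 0 -1" --pt "0 0 1 0 0 0.58 -1" --pt "0 0 1 0 0 0 -1" --pt "0 0 0.5 0 0 0 -1" --pt "0 0 0 0 0 0 -1"

```text
time_s: 6.45
position: [0.5326, 0.0079, 0.3019]
tcp_rot: [[0.995, -0.102, -0.002], [-0.102, -0.995, 0.0], [-0.002, 0.0, -1.0]]
force: [0.5, 0.7, 0.3]
opening: 1.001
```

```bash
python3 - <<'E'
from h import *
s,c=wrist(); cv2.imwrite("pics/w3.png",c["img"][:,:,::-1]); W=cloud(c)
h=colors(c["img"]).astype(int);H,S,V=h[...,0],h[...,1],h[...,2]
o=(H>4)&(H<18)&(S>150)&(abs(W[...,0]-.53)<.03)&(abs(W[...,1]-.01)<.03)&(abs(W[...,2]-.126)<.003)
print(o.sum()); print(rect(W[o]),W[o].mean(0))
g=(W[...,2]>.056)&(W[...,2]<.064)&(abs(W[...,0]-.53)<.05)&(abs(W[...,1]-.01)<.05); print(rect(W[g]))
plan([.5329,.0088,.084],down(-5.8),s)
E
```

```text
377
((532.6444091796875, 8.170417785644531), (20.79553985595703, 17.379281997680664), 84.58270263671875) [0.5329 0.0078 0.1264]
((532.3624877929688, 7.570110321044922), (59.51417922973633, 49.0109977722168), 84.08154296875)
shift [ 0.0256 -0.0383  8.7158] turn [-0.      0.0109 -0.0075]
```

View pics/w3.png

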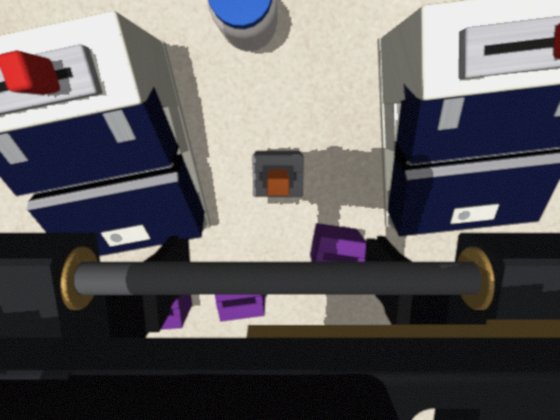

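The handle at (278,183) is centred between the fingers, and the measurement gives (0.5328, 0.008). Descending 8.7 units.

Request:
send_rows --pt "0 0 1 0 0 0 -1" --pt "0 0 1 0 0 0 -1" --pt "0 0 1 0 0 0 -1" --pt "0 0 1 0 0 0 -1" --pt "0 0 1 0 0 0 -1" --pt "0 0 1 0 0 0 -1" --pt "0 0 1 0 0 0 -1" --pt "0 0 1 0 0 0 -1" --pt "0 0 0.5 0 0 0 -1" --pt "0 0 0.2 0 0 0 -1"

```text
time_s: 7.75
position: [0.5337, 0.0083, 0.0852]
tcp_rot: [[0.995, -0.102, 0.001], [-0.102, -0.995, -0.0], [0.001, 0.0, -1.0]]
force: [0.5, -0.6, 0.0]
opening: 1.001
```

Request:
send_rows --pt "0 0 0 0 0 0 0" --pt "0 0 0 0 0 0 1" --pt "0 0 0 0 0 0 1" --pt "0 0 0 0 0 0 1" --pt "0 0 0 0 0 0 1" --pt "0 0 0 0 0 0 1" --pt "0 0 0 0 0 0 1" --pt "0 0 0 0 0 0 1"

```text
time_s: 8.75
position: [0.5329, 0.0083, 0.085]
tcp_rot: [[0.995, -0.102, -0.0], [-0.102, -0.995, -0.0], [-0.0, 0.0, -1.0]]
force: [-0.1, -1.1, -0.2]
opening: 0.25
```

Gripped (22 mm). Lifting straight up.

Request:
send_rows --pt "0 0 -0.3 0 0 0 1" --pt "0 0 -0.6 0 0 0 1" --pt "0 0 -1 0 0 0 1" --pt "0 0 -1 0 0 0 1" --pt "0 0 -1 0 0 0 1" --pt "0 0 -1 0 0 0 1" --pt "0 0 -1 0 0 0 1" --pt "0 0 -1 0 0 0 1" --pt "0 0 -1 0 0 0 1" --pt "0 0 -0.6 0 0 0 1" --pt "0 0 0 0 0 0 1"

```text
time_s: 10.12
position: [0.5335, 0.0083, 0.299]
tcp_rot: [[0.995, -0.102, 0.003], [-0.102, -0.995, -0.001], [0.003, 0.0, -1.0]]
force: [0.4, -0.5, -1.9]
opening: 0.253
```

```bash
python3 - <<'E'
from h import *
s,c=wrist(); cv2.imwrite("pics/w4.png",c["img"][:,:,::-1]); 
c2=vision.capture("side"); cv2.imwrite("pics/s4.png",cv2.resize(c2["img"][100:340,130:450,::-1],None,fx=2.5,fy=2.5))
y=np.radians(5.3); t=np.radians(25)
Rz=R.from_euler("z",5.3,degrees=True).as_matrix()
gx=Rz@[np.cos(t),0,np.sin(t)]; gz=Rz@[-np.sin(t),0,np.cos(t)]; gy=np.cross(gz,gx)
rot=np.c_[gx,-gy,-gz]; print(rot)
gap=np.array([.5452,.199,.101])
# tip at tcp + 0.065*(-gz); hover tip 40 mm above mouth
for h in(.06,.02):
    tcp=gap+gz*(.065+h); print(h,tcp); plan(tcp,rot,s)
E
```

```text
[[ 0.9024  0.0924  0.4208]
 [ 0.0837 -0.9957  0.039 ]
 [ 0.4226 -0.     -0.9063]]
0.06 [0.4926 0.1941 0.2143]
shift [-2.3921 -7.2285  3.3801] turn [ 0.2462  2.4743 -1.0945]
0.02 [0.5094 0.1957 0.178 ]
shift [-1.7332 -7.3594  4.8322] turn [ 0.2462  2.4743 -1.0945]
```

View pics/w4.png

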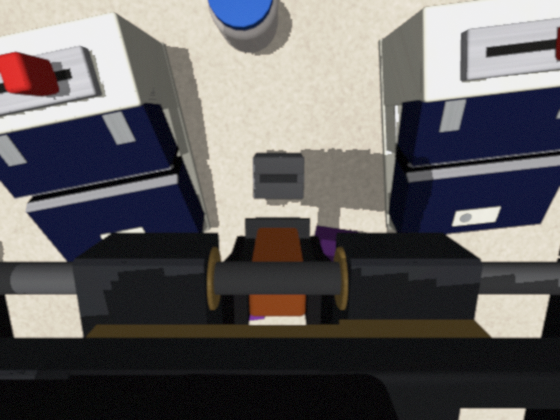

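View pics/s4.png

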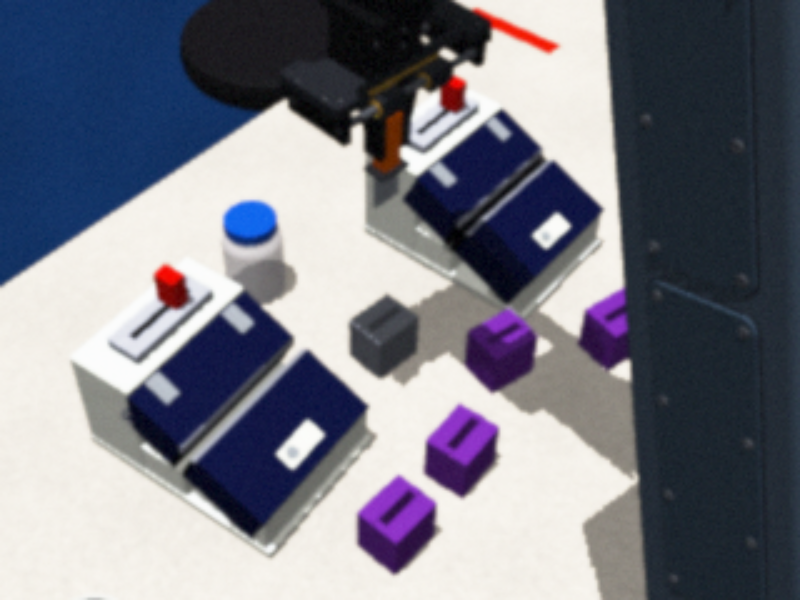

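Request:
send_rows --pt "0 0 0 0.08 0.82 -0.36 1" --pt "0 0 0 0.08 0.82 -0.36 1" --pt "0 0 0 0.08 0.82 -0.36 1" --pt "-0.6 -1 0 0 0 0 1" --pt "-0.6 -1 0 0 0 0 1" --pt "-0.6 -1 0 0 0 0 1" --pt "-0.5 -1 0 0 0 0 1" --pt "0 -1 0.5 0 0 0 1" --pt "0 -1 0.5 0 0 0 1" --pt "0 -1 0.7 0 0 0 1" --pt "0 -0.5 0.9 0 0 0 1" --pt "0 0 0 0 0 0 1"

```text
time_s: 11.72
position: [0.4895, 0.1933, 0.2119]
tcp_rot: [[0.907, 0.091, 0.41], [0.083, -0.996, 0.037], [0.412, 0.0, -0.911]]
force: [1.1, -0.4, -1.1]
opening: 0.251
```

```bash
cat >> h.py <<'E'
def gaprot(yaw):
    t=np.radians(25);Rz=R.from_euler("z",yaw,degrees=True).as_matrix()
    gx=Rz@[np.cos(t),0,np.sin(t)]; gz=Rz@[-np.sin(t),0,np.cos(t)]; gy=np.cross(gz,gx)
    return np.c_[gx,-gy,-gz],gz
E
python3 - <<'E'
from h import *
s,c=wrist(); print(s["position"],s["force"],s["joint_positions"]); cv2.imwrite("pics/w5.png",c["img"][:,:,::-1]); np.savez("w5.npz",**c)
c2=vision.capture("side"); cv2.imwrite("pics/s5.png",cv2.resize(c2["img"][130:330,130:396,::-1],None,fx=3,fy=3,interpolation=cv2.INTER_CUBIC)); np.savez("s5.npz",**c2)
rot,gz=gaprot(5.3); gap=np.array([.5452,.199,.101])
for h in(.06,.02): plan(gap+gz*(.065+h),rot,s)
E
```

```text
[0.4895 0.1933 0.2119] [ 1.1234 -0.3971 -1.0615] [ 10.7103  17.2727 114.3373  -5.4969  24.2693  99.9993]
shift [ 0.1544 -0.0209 -0.035 ] turn [ 0.0032  0.0682 -0.0053]
shift [ 0.1734 -0.0218  1.5649] turn [ 0.0032  0.0682 -0.0053]
```

View pics/w5.png

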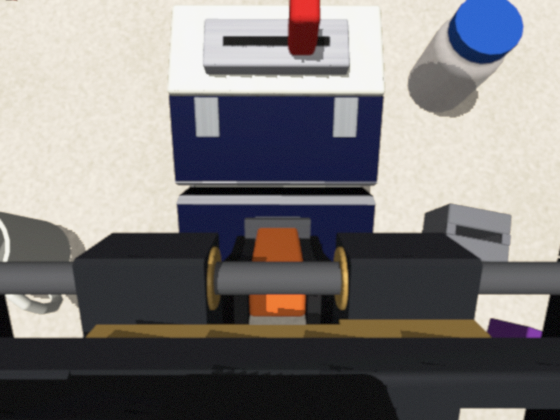

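View pics/s5.png

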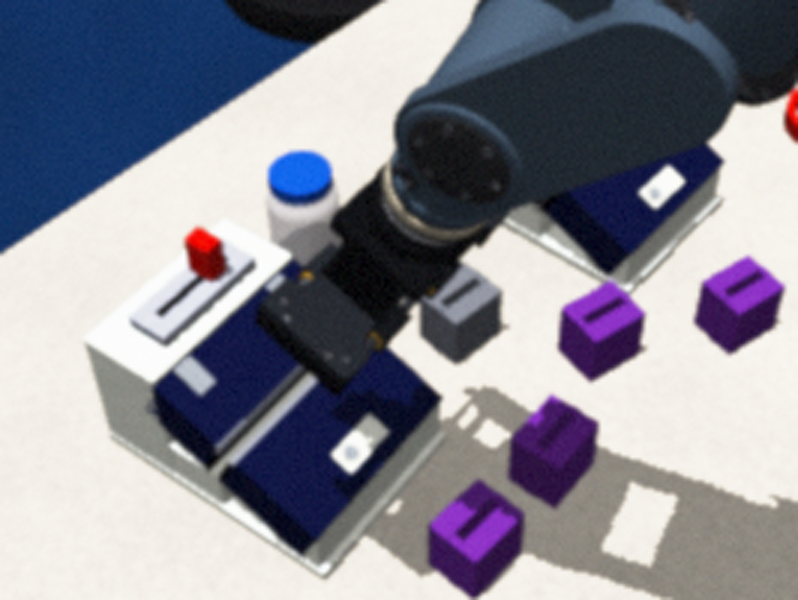

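```bash
python3 - <<'E'
from h import *
c=dict(np.load("w5.npz")); W=cloud(c); rot,gz=gaprot(5.3); gap=np.array([.5452,.199,.101])
G=np.c_[rot[:,0],-rot[:,1],gz]; L=(W-gap)@G
for bl in(-80,-50,-20,10,40,60):
    m=(L[...,1]>bl/1000)&(L[...,1]<(bl+20)/1000)&(L[...,2]<.03)
    print(bl,[(k,round(1000*float(np.nanmedian(L[...,2][m&(abs(L[...,0]-k/1000)<.0006)])),1)) for k in range(-16,18) if (m&(abs(L[...,0]-k/1000)<.0006)).any()])
# lateral extents of lids
m=(abs(L[...,2])<.004)&(L[...,0]>.015)&(L[...,0]<.07); print(np.nanpercentile(L[...,1][m],[.5,99.5]))
E
```

```text
-80 [(-16, -0.2), (-15, -0.3), (-14, -0.6), (-13, -0.6), (-12, -0.7), (-11, -0.6), (-10, -0.4), (-9, -1.2), (-8, -3.3), (-7, -5.8), (-6, -8.1), (-5, -26.4), (-4, -37.7), (5, -8.0), (6, -6.8), (7, -4.4), (8, -1.4), (9, -0.4), (10, -0.1), (11, -0.0), (12, -0.6), (13, -0.6), (14, -0.5), (15, -0.1), (16, -0.5), (17, -0.2)]
-50 [(-16, -0.1), (-15, -0.3), (-14, -0.5), (-13, -0.7), (-12, -0.8), (-11, -0.8), (-10, -0.6), (-9, -0.7), (-8, -2.9), (-7, -5.5), (-6, -7.6), (-5, -25.8), (-4, -35.1), (5, -8.2), (6, -7.2), (7, -4.6), (8, -1.5), (9, -0.6), (10, -0.3), (11, -0.5), (12, -0.5), (13, -0.7), (14, -0.6), (15, -0.4), (16, -0.3), (17, -0.6)]
-20 [(-16, -0.1), (-15, -0.2), (-14, -0.4), (-13, -0.6), (-12, -0.7), (-11, -0.6), (-10, -0.6), (-9, -0.8), (-8, -2.7), (-7, -5.2), (-6, -7.4), (-5, -25.5), (-4, -32.7), (5, -8.6), (6, -6.4), (7, -5.4), (8, -1.5), (9, -0.9), (10, -0.3), (11, -0.5), (12, -0.5), (13, -0.7), (14, -0.6), (15, -0.4), (16, -0.4), (17, -0.8)]
10 [(-16, -0.5), (-15, -0.6), (-14, -0.5), (-13, -0.9), (-12, -0.1), (-11, -0.5), (-10, -0.5), (-9, -1.1), (-8, -2.7), (-7, -5.2), (-6, -7.2), (-5, -25.1), (-4, -29.0), (5, -8.8), (6, -6.3), (7, -5.8), (8, -2.1), (9, -0.9), (10, -0.4), (11, -0.3), (12, -0.6), (13, -0.6), (14, -0.6), (15, -0.3), (16, -0.3), (17, -0.7)]
40 [(-16, -0.5), (-15, -0.2), (-14, -0.7), (-13, -0.4), (-12, -0.8), (-11, -0.6), (-10, -0.7), (-9, -1.0), (-8, -2.8), (-7, -4.9), (-6, -7.1), (-5, -24.3), (-4, -28.3), (5, -9.0), (6, -6.5), (7, -5.9), (8, -2.4), (9, -0.8), (10, -0.4), (11, -0.5), (12, -0.7), (13, -0.9), (14, -0.5), (15, -0.4), (16, -0.2), (17, -0.5)]
60 [(-16, -0.4), (-15, -0.4), (-14, -0.4), (-13, -0.7), (-12, -0.7), (-11, -0.6), (-10, -0.6), (-9, -0.4), (-8, -2.5), (-7, -5.0), (-6, -6.9), (-5, -24.9), (-4, -28.8), (5, -9.3), (6, -6.3), (7, -6.1), (8, -2.4), (9, -0.4), (10, -0.4), (11, -0.3), (12, -0.4), (13, -0.7), (14, -0.4), (15, -0.2), (16, -0.5), (17, -0.3)]
[-0.0827  0.0847]
```

The wrist cloud puts my gap estimate within about 0.3 mm, and the gap reads more than 35 mm deep. Aligning and moving to just above the mouth.

Request:
send_rows --pt "0.15 0 0.2 0 0.07 0 1" --pt "0 0 0.5 0 0 0 1" --pt "0 0 0.5 0 0 0 1" --pt "0 0 0.3 0 0 0 1" --pt "0 0 0 0 0 0 1" --pt "0 0 0 0 0 0 1"

```text
time_s: 12.58
position: [0.5105, 0.1947, 0.1822]
tcp_rot: [[0.9, 0.09, 0.427], [0.081, -0.996, 0.039], [0.429, -0.001, -0.904]]
force: [-0.3, 0.2, -0.7]
opening: 0.252
```

```bash
python3 - <<'E'
from h import *
s=status.read_state(); rot,gz=gaprot(5.3); gap=np.array([.5452,.199,.101])
print(s["position"],s["force"])
for h in(.02,-.04): plan(gap+gz*(.065+h),rot,s)
E
```

```text
[0.5105 0.1947 0.1822] [-0.3443  0.2468 -0.6732]
shift [-0.1069 -0.0434  0.1339] turn [ 0.0034 -0.0373 -0.0158]
shift [-0.1225 -0.0448  2.5338] turn [ 0.0034 -0.0373 -0.0158]
```

Request:
send_rows --pt "-0.11 -0.04 0.05 0 -0.04 0 1" --pt "0 0 0 0 0 0 1" --pt "0 0 0 0 0 0 1"

```text
time_s: 12.95
position: [0.5085, 0.1956, 0.1801]
tcp_rot: [[0.903, 0.09, 0.421], [0.081, -0.996, 0.039], [0.423, -0.001, -0.906]]
force: [0.4, -0.5, -1.8]
opening: 0.25
```

```bash
python3 - <<'E'
from h import *
rot,gz=gaprot(5.3); gap=np.array([.5452,.199,.101])
for i in range(3):
    s=status.read_state(); plan(gap+gz*(.065+.02),rot,s); c=vision.capture("side")
s,c=wrist(); cv2.imwrite("pics/w6.png",c["img"][:,:,::-1]); plan(gap+gz*(.065+.02),rot,s)
E
```

```text
shift [-0.0006 -0.0001  0.0927] turn [ 0.0028  0.     -0.0153]
shift [-0.002  -0.0014  0.0918] turn [ 0.0029 -0.0002 -0.0154]
shift [-0.002  -0.0016  0.0904] turn [ 0.0029  0.0002 -0.0159]
shift [-0.0009 -0.0024  0.0894] turn [ 0.003   0.0006 -0.0158]
```

View pics/w6.png

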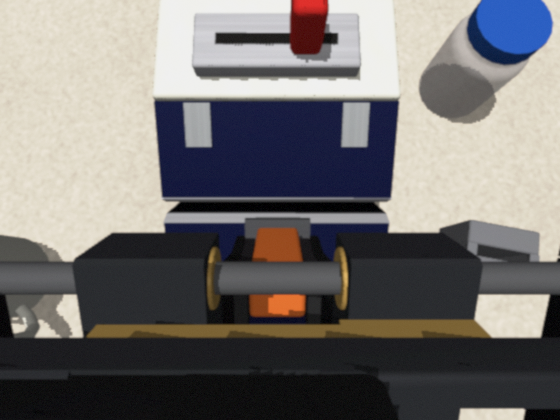

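Aligned. Feeding in slowly.

Request:
send_rows --pt "0 0 0.3 0 0 0 1" --pt "0 0 0.3 0 0 0 1" --pt "0 0 0.2 0 0 0 1" --pt "0 0 0.1 0 0 0 1" --pt "0 0 0.1 0 0 0 1" --pt "0 0 0.1 0 0 0 1" --pt "0 0 0.1 0 0 0 1" --pt "0 0 0.1 0 0 0 1"

```text
time_s: 14.15
position: [0.5223, 0.1968, 0.1505]
tcp_rot: [[0.903, 0.09, 0.421], [0.081, -0.996, 0.038], [0.423, -0.001, -0.906]]
force: [-0.3, -0.2, -0.9]
opening: 0.25
```

Request:
send_rows --pt "0 0 0.1 0 0 0 1" --pt "0 0 0.1 0 0 0 1" --pt "0 0 0.1 0 0 0 1"

```text
time_s: 14.52
position: [0.5254, 0.197, 0.1435]
tcp_rot: [[0.903, 0.09, 0.421], [0.081, -0.996, 0.038], [0.422, -0.001, -0.906]]
force: [0.5, 0.6, -1.4]
opening: 0.248
```

18 mm deep with no resistance. This gap is the good one, so I'm continuing.

Request:
send_rows --pt "0 0 0.1 0 0 0 1" --pt "0 0 0.1 0 0 0 1" --pt "0 0 0.1 0 0 0 1" --pt "0 0 0.1 0 0 0 1" --pt "0 0 0.1 0 0 0 1" --pt "0 0 0.1 0 0 0 1"

```text
time_s: 15.28
position: [0.5317, 0.1976, 0.13]
tcp_rot: [[0.903, 0.09, 0.421], [0.081, -0.996, 0.038], [0.422, -0.001, -0.906]]
force: [0.3, -0.2, -0.9]
opening: 0.251
```

Request:
send_rows --pt "0 0 0.06 0 0 0 1" --pt "0 0 0.06 0 0 0 1" --pt "0 0 0.06 0 0 0 1"

```text
time_s: 15.65
position: [0.5335, 0.1978, 0.126]
tcp_rot: [[0.903, 0.09, 0.421], [0.081, -0.996, 0.038], [0.422, -0.001, -0.906]]
force: [0.5, 0.3, -1.4]
opening: 0.249
```

```bash
python3 - <<'E'
from h import *
rot,gz=gaprot(5.3); gap=np.array([.5452,.199,.101])
s=status.read_state(); plan(gap+gz*(.065-.04),rot,s); print(s["force"])
E
```

```text
shift [ 0.0029 -0.0044  0.1032] turn [ 0.0032  0.0017 -0.0157]
[ 0.5046  0.2866 -1.4085]
```

Request:
send_rows --pt "0 0 0.05 0 0 0 1" --pt "0 0 0.04 0 0 0 1"

```text
time_s: 15.9
position: [0.5345, 0.1979, 0.1239]
tcp_rot: [[0.903, 0.09, 0.421], [0.081, -0.996, 0.038], [0.422, -0.001, -0.906]]
force: [0.4, 0.2, -1.1]
opening: 0.248
```

Request:
send_rows --pt "0 0 0.03 0 0 0 1" --pt "0 0 0.03 0 0 0 1"

```text
time_s: 16.15
position: [0.5351, 0.1979, 0.1226]
tcp_rot: [[0.903, 0.09, 0.421], [0.081, -0.996, 0.038], [0.422, -0.001, -0.906]]
force: [0.0, 0.4, -1.6]
opening: 0.249
```

Request:
send_rows --pt "0 0 0.03 0 0 0 1" --pt "0 0 0.03 0 0 0 1"

```text
time_s: 16.4
position: [0.5352, 0.198, 0.1224]
tcp_rot: [[0.902, 0.09, 0.421], [0.081, -0.996, 0.038], [0.423, -0.001, -0.906]]
force: [-8.0, -1.6, 16.7]
opening: 0.248
```

Request:
send_rows --pt "0 0 0.03 0 0 0 1" --pt "0 0 0.03 0 0 0 1"

```text
time_s: 16.65
position: [0.5352, 0.198, 0.1223]
tcp_rot: [[0.902, 0.09, 0.422], [0.081, -0.996, 0.039], [0.424, -0.0, -0.906]]
force: [-15.2, -3.5, 27.7]
opening: 0.25
```

Guard is seated (contact force along the gap normal). I'll relieve the push, open, and check.

Request:
send_rows --pt "0 0 -0.06 0 0 0 1" --pt "0 0 -0.04 0 0 0 1" --pt "0 0 0 0 0 0 0.3" --pt "0 0 0 0 0 0 0" --pt "0 0 0 0 0 0 -0.5" --pt "0 0 0 0 0 0 -1" --pt "0 0 0 0 0 0 -1" --pt "0 0 0 0 0 0 -1" --pt "0 0 0 0 0 0 -1"

```text
time_s: 17.77
position: [0.5353, 0.198, 0.1222]
tcp_rot: [[0.903, 0.09, 0.421], [0.081, -0.996, 0.038], [0.422, -0.001, -0.906]]
force: [-0.4, 0.9, -0.2]
opening: 0.94
```

```bash
python3 - <<'E'
from h import *
s,c=wrist(); print(s["force"]);cv2.imwrite("pics/w7.png",c["img"][:,:,::-1])
E
```

```text
[-0.4155  0.9265 -0.2011]
```

View pics/w7.png

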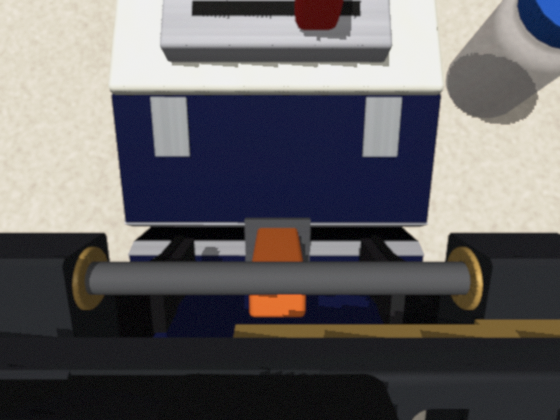

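Request:
send_rows --pt "0 0 -0.3 0 0 0 -1" --pt "0 0 -0.7 0 0 0 -1" --pt "0 0 -1 0 0 0 -1" --pt "0 0 -1 0 0 0 -1" --pt "0 0 -1 0 0 0 -1" --pt "0 0 -1 0 0 0 -1" --pt "0 0 -1 0 0 0 -1" --pt "0 0 0 0 0 0 1" --pt "0 0 0 0 0 0 1"

```text
time_s: 18.95
position: [0.472, 0.1921, 0.2578]
tcp_rot: [[0.903, 0.09, 0.42], [0.081, -0.996, 0.038], [0.422, -0.001, -0.907]]
force: [-0.2, 0.2, 0.5]
opening: 0.852
```

```bash
python3 - <<'E'
from h import *
s,c=wrist(); print(s["position"]);cv2.imwrite("pics/w8.png",c["img"][:,:,::-1]); np.savez("w8.npz",**c)
W=cloud(c);h=colors(c["img"]).astype(int);H,S,V=h[...,0],h[...,1],h[...,2]
rot,gz=gaprot(5.3); gap=np.array([.5452,.199,.101]); G=np.c_[rot[:,0],-rot[:,1],gz]; L=(W-gap)@G
o=(H>4)&(H<18)&(S>150)&(abs(L[...,0])<.03)&(abs(L[...,1])<.03)&(L[...,2]<.08); print("handle in gap frame",o.sum(),np.percentile(L[o],[2,50,98],axis=0))
red=((H<5)|(H>175))&(S>160)&(abs(W[...,1]-.19)<.1)&(W[...,2]>.155)&(W[...,2]<.2)&(W[...,0]>.58)
print("bolt",red.sum(),np.percentile(W[red],[1,50,99],axis=0)); t=red&(W[...,2]>.188); print(rect(W[t]),W[t].mean(0))
E
```

```text
[0.472  0.1921 0.2578]
handle in gap frame 889 [[-0.0083 -0.0096  0.0067]
 [ 0.0046  0.0008  0.0648]
 [ 0.009   0.0112  0.0669]]
bolt 1206 [[0.6365 0.1819 0.1595]
 [0.6401 0.1912 0.1914]
 [0.6619 0.2003 0.1941]]
((650.1869506835938, 191.62229919433594), (26.786243438720703, 17.978912353515625), 4.636282444000244) [0.6483 0.1915 0.1923]
```

View pics/w8.png

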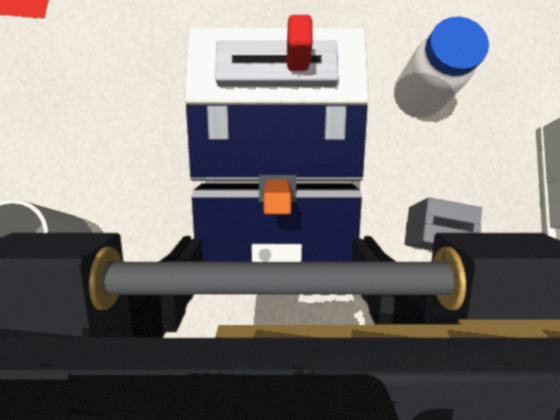

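Gauge top is 66 mm above the lids, as expected for a seated gauge. Next is the bolt, now at (0.650, 0.1915). I'll straighten the tool and move over to its right side.

Request:
send_rows --pt "0 0 -0.5 0 -0.85 0 1" --pt "0 0 0 0 -0.85 0 1" --pt "0 0 0 0 -0.8 0 1" --pt "1 0.4 0 0 0 0 1" --pt "1 0.4 0 0 0 0 1" --pt "1 0.4 0 0 0 0 1" --pt "1 0.4 0 0 0 0 1" --pt "1 0.4 0 0 0 0 1" --pt "1 0.3 0 0 0 0 1" --pt "0.8 0 0 0 0 0 1" --pt "0 0 0 0 0 0 1"

```text
time_s: 20.38
position: [0.6422, 0.1493, 0.267]
tcp_rot: [[0.996, 0.089, -0.003], [0.089, -0.996, 0.0], [-0.003, -0.001, -1.0]]
force: [0.1, -0.3, -0.3]
opening: 0.005
```

```bash
python3 - <<'E'
from h import *
s,c=wrist(); cv2.imwrite("pics/w9.png",c["img"][:,:,::-1])
c2=vision.capture("side"); cv2.imwrite("pics/s9.png",cv2.resize(c2["img"][130:330,130:396,::-1],None,fx=3,fy=3,interpolation=cv2.INTER_CUBIC))
plan([.655,.152,.166],down(5.3),s)
W=cloud(c2);h=colors(c2["img"]).astype(int);H,S=h[...,0],h[...,1]
red=((H<5)|(H>175))&(S>160)&(abs(W[...,1]-.19)<.1)&(W[...,2]>.155)&(W[...,2]<.2)&(W[...,0]>.58); print(red.sum(),W[red].min(0),W[red].max(0))
E
```

```text
shift [ 0.5311 -0.0612  4.0402] turn [-0.0039  0.0159 -0.0197]
137 [0.6351 0.1849 0.1561] [0.66   0.2029 0.1943]
```

View pics/w9.png

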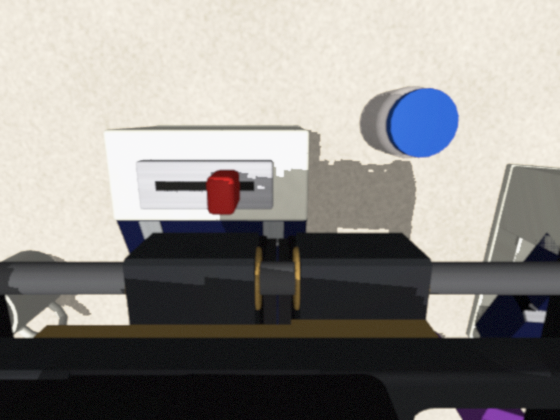

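View pics/s9.png

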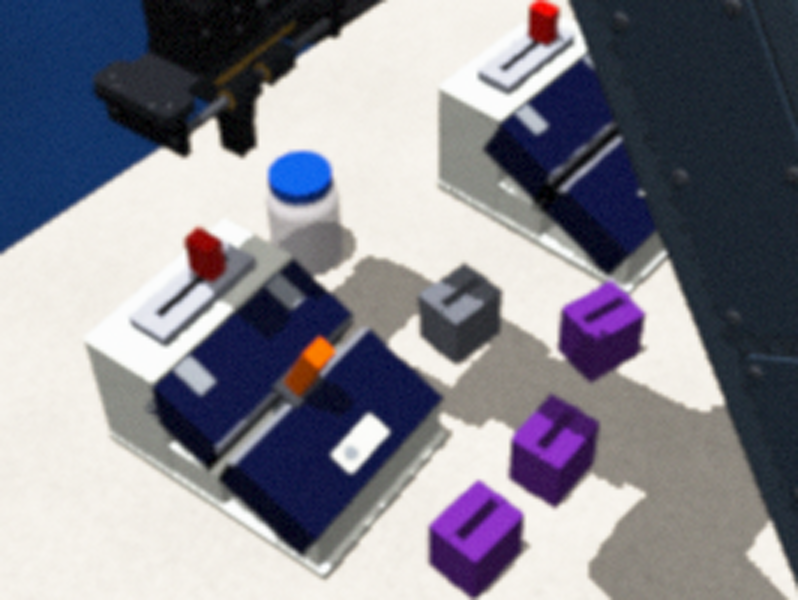

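The gauge stands at side-crop (310,370), and the bolt hasn't moved. Lowering beside the grip.

Request:
send_rows --pt "0.5 0 0 0 0 0 1" --pt "0 0 0.8 0 0 0 1" --pt "0 0 0.8 0 0 0 1" --pt "0 0 0.8 0 0 0 1" --pt "0 0 0.8 0 0 0 1" --pt "0 0 0.6 0 0 0 1" --pt "0 0 0.2 0 0 0 1" --pt "0 0 0 0 0 0 1"

```text
time_s: 21.48
position: [0.654, 0.1509, 0.1694]
tcp_rot: [[0.996, 0.09, -0.0], [0.09, -0.996, 0.001], [-0.0, -0.001, -1.0]]
force: [0.2, -0.6, 0.4]
opening: 0.006
```

```bash
python3 - <<'E'
from h import *
s,c=wrist(); cv2.imwrite("pics/w10.png",c["img"][:,:,::-1]); print(s["position"],s["force"])
plan([.6497,.2137,.166],down(5.3),s)
E
```

```text
[0.654  0.1509 0.1694] [ 0.2173 -0.5838  0.433 ]
shift [ 0.0546 -2.5162  0.1375] turn [-0.0036  0.0014 -0.0153]
```

View pics/w10.png

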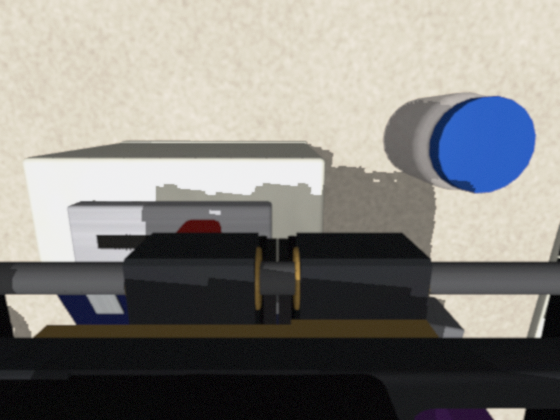

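Request:
send_rows --pt "0 -0.3 0 0 0 0 1" --pt "0 -0.3 0 0 0 0 1" --pt "0 -0.2 0 0 0 0 1" --pt "0 -0.2 0 0 0 0 1" --pt "0 -0.2 0 0 0 0 1" --pt "0 -0.2 0 0 0 0 1" --pt "0 -0.2 0 0 0 0 1" --pt "0 -0.2 0 0 0 0 1"

```text
time_s: 22.52
position: [0.6499, 0.196, 0.1695]
tcp_rot: [[0.996, 0.09, 0.0], [0.09, -0.996, 0.001], [0.0, -0.001, -1.0]]
force: [0.7, -2.0, 2.0]
opening: 0.004
```

Request:
send_rows --pt "0 -0.2 0 0 0 0 1" --pt "0 -0.2 0 0 0 0 1" --pt "0 -0.1 0 0 0 0 1"

```text
time_s: 22.9
position: [0.6488, 0.2086, 0.1694]
tcp_rot: [[0.996, 0.09, -0.0], [0.09, -0.996, 0.001], [-0.0, -0.001, -1.0]]
force: [0.1, -1.3, 1.9]
opening: 0.004
```

Pushing with about 2 N; continuing gently to the stop.

Request:
send_rows --pt "0 -0.1 0 0 0 0 1" --pt "0 -0.1 0 0 0 0 1"

```text
time_s: 23.15
position: [0.6484, 0.2132, 0.1695]
tcp_rot: [[0.996, 0.09, -0.0], [0.09, -0.996, 0.001], [-0.0, -0.001, -1.0]]
force: [1.1, -2.0, 2.0]
opening: 0.003
```

Request:
send_rows --pt "0 -0.06 0 0 0 0 1" --pt "0 -0.06 0 0 0 0 1"

```text
time_s: 23.4
position: [0.6481, 0.2161, 0.1694]
tcp_rot: [[0.996, 0.09, -0.0], [0.09, -0.996, 0.001], [-0.0, -0.001, -1.0]]
force: [1.5, -1.8, 1.1]
opening: 0.004
```

Request:
send_rows --pt "0 -0.06 0 0 0 0 1" --pt "0 -0.06 0 0 0 0 1"

```text
time_s: 23.65
position: [0.6478, 0.2191, 0.1695]
tcp_rot: [[0.996, 0.09, -0.0], [0.09, -0.996, 0.001], [-0.0, -0.001, -1.0]]
force: [0.7, -2.4, 1.7]
opening: 0.008
```

Request:
send_rows --pt "0 -0.06 0 0 0 0 1" --pt "0 -0.06 0 0 0 0 1"

```text
time_s: 23.9
position: [0.6478, 0.2196, 0.1695]
tcp_rot: [[0.996, 0.09, -0.0], [0.09, -0.996, -0.004], [-0.001, 0.004, -1.0]]
force: [2.5, -10.7, 3.3]
opening: 0.004
```

Stop reached (force rising with no motion). I'll press slightly more to be sure it's home, then back off and rise.

Request:
send_rows --pt "0 -0.05 0 0 0 0 1" --pt "0 0 0 0 0 0 1"

```text
time_s: 24.15
position: [0.6478, 0.2196, 0.1696]
tcp_rot: [[0.996, 0.09, -0.0], [0.09, -0.996, -0.006], [-0.001, 0.006, -1.0]]
force: [1.0, -11.0, 2.5]
opening: 0.007
```

Request:
send_rows --pt "0 0.3 0 0 0 0 1" --pt "0 0.5 0 0 0 0 1" --pt "0 0 -0.8 0 0 0 1" --pt "0 0 -1 0 0 0 1" --pt "0 0 -1 0 0 0 1" --pt "0 0 -1 0 0 0 1" --pt "-1 0 -1 0 0 0 1" --pt "-1 0 -1 0 0 0 1" --pt "-1 0 0 0 0 0 1" --pt "-1 0 0 0 0 0 1" --pt "-1 0 0 0 0 0 1" --pt "0 0 0 0 0 0 1"

```text
time_s: 25.65
position: [0.5228, 0.1923, 0.3144]
tcp_rot: [[0.996, 0.09, -0.002], [0.09, -0.996, 0.001], [-0.002, -0.001, -1.0]]
force: [0.8, -0.5, -0.4]
opening: 0.006
```

```bash
python3 - <<'E'
from h import *
s,c=wrist(); cv2.imwrite("pics/w11.png",c["img"][:,:,::-1]); print(s["position"],s["force"])
c2=vision.capture("side"); cv2.imwrite("pics/s11.png",c2["img"][:,:,::-1])
c3=vision.capture("top"); cv2.imwrite("pics/t11.png",c3["img"][:,:,::-1])
W=cloud(c);h=colors(c["img"]).astype(int);H,S,V=h[...,0],h[...,1],h[...,2]
rot,gz=gaprot(5.3); gap=np.array([.5452,.199,.101]); G=np.c_[rot[:,0],-rot[:,1],gz]; L=(W-gap)@G
o=(H>4)&(H<18)&(S>150)&(abs(L[...,0])<.03)&(abs(L[...,1])<.03)&(L[...,2]<.08); print("handle",o.sum(),np.percentile(L[o],[2,50,98],axis=0))
for sg in (1,-1):
    t=((H<5)|(H>175))&(S>160)&(sg*W[...,1]>.1)&(W[...,2]>.188)&(W[...,2]<.2)&(W[...,0]>.58)
    if t.sum()>20: print(rect(W[t]),W[t].mean(0))
E
```

```text
[0.5228 0.1923 0.3144] [ 0.7546 -0.4978 -0.3883]
handle 1070 [[-0.0064 -0.01    0.0064]
 [ 0.0084  0.0005  0.0504]
 [ 0.0096  0.0111  0.0665]]
((646.4663696289062, 238.9238739013672), (26.97233009338379, 18.923673629760742), 6.1987833976745605) [0.6462 0.2387 0.1926]
```

View pics/w11.png

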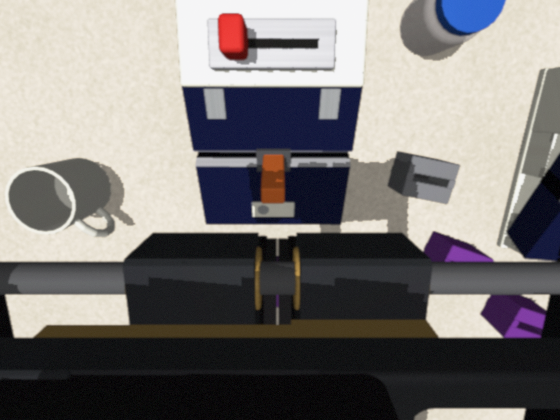

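View pics/s11.png

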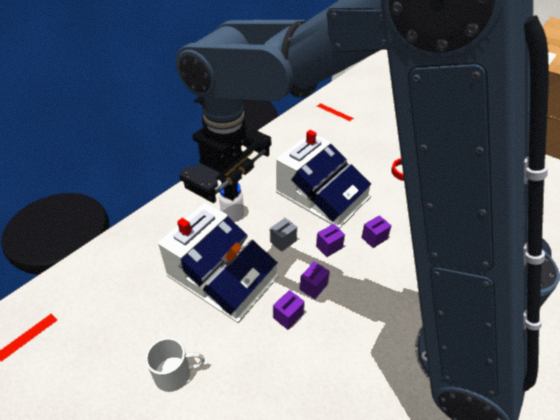

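The bolt grip measures (0.6465, 0.2389), against a predicted home position of (0.647, 0.2386). The gauge is seated with its guard down, the jar, mug and other bolt look unmoved, and the arm is clear. Handing in.

```bash
python3 -c "
from rig import bot
print(bot.hand_in())"
```

```text
the job is handed in; nothing more can be done
None
```

The feeler gauge is standing in the left locker's gap (the one at +y) with its guard on the lids. The red bolt on that locker is fully home. I handed in at about 26 s.

- **Choosing the gap:** The wrist camera's depth showed the left gap running at least 35 mm deep. The right locker's gap appeared to end about 10 mm down. The blade went into the left gap all the way with no resistance until the guard touched at about 28–32 N, so I never tried it in the right one.
- **Gauge check:** After release the handle top measured about 66 mm above the lids, which is the seated height, and it was the same after the bolt push.
- **Bolt check:** I pushed it at about 2 N until it stopped at about 11 N. Its grip measured (0.6465, 0.2389) m, within 1 mm of the predicted home position.
- **Other objects:** In the last pictures the jar, the mug, the stand and the right locker's bolt looked unmoved. The arm hid part of the tape in the last side view, but it never went near the tape.

No check failed. One pose reading, taken before the arm had settled, led me to over-correct by about 3 mm above the gap; I fixed that before inserting the blade.

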